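Hold a handset on its probe-test fixture

TASK

Lay the long slab handset, keypad up, flat into the shallow nest of the test fixture (either way round) and let go of it. Then press the fixture's sprung dead-man lever down until the middle of its crossbar is level with the sliding marker on the scale post, without ever running it down to its bottom stop, and finish holding it there with the arm: the program ends while the lever is still held. Leave the marker, the folded handset and everything else on the bench where they are.

Things in the scene. Friction and masses are not known exactly. Their poses are not given: they have to be found in the camera images.
- handset_mid (a point): the handset to test: a loose black slab phone, 120 x 50 x 18 mm (x, y, z), grey window and keypad on its upper face, about 140 g, lying flat on the table keypad up. The point is its centre, 9 mm above its underside; x runs along its length, z up. It may lie in either of two places, the folded handset in the other.
- nest (a point): middle of the nest's floor on the fixture's left part, 30 mm above the table, open above; x along its length, z up. Pocket 124 x 54 mm (2 mm play each side) between end walls and corner stubs, 8 mm high, flaring outward to 14 mm above the floor. The long sides are open over the middle 94 mm, with free space 18 mm deep beside a 34 mm wide floor beam. Seated handset: centre 9 mm above this point.
- fixture: the test fixture, bolted down: an aluminium plate 200 x 290 x 12 mm (x, y, z) carrying nest, lever and scale post. Origin on the table; x along the nest's length, y from the lever to the nest. The nest is at (0, 75) mm, the crossbar at rest at (40, -75), the scale post at (45, -138). The plate spans -155 to 135 mm in y. Fingers holding the handset across its middle can go down into the nest with it.
- lever_bar (a point): centre of the lever's crossbar: round black rubber, 18 mm thick, 60 mm long along the fixture's y, on a 12 mm steel arm that meets its middle from the hinge on the -x side. Pressed from above it goes from 100 mm above the table (rest) to 49 mm (bottom stop), moving up to 9 mm to +x. It springs back up if let go; holding takes about 4 N at the top, 7.5 N half-way, 12 N at the bottom.
- lever (a joint): lever angle in rad: 0 at rest (up), grows as it is pressed down, 0.42 at the bottom stop. The hinge axis is along the fixture's y, 55 mm above the table; bar centre height above the table = 55 mm + 123.5 mm x sin(0.373 - angle).
- mark (a point): tip of the black sliding marker's pointer, on an aluminium scale post 14 x 10 mm, 112 mm high, beside the lever. It points at the bar's outer (-y) end, 11.5 mm off the bar's end face, 41.5 mm from the bar's middle. Its height, 64 to 84 mm above the table, is the height to which the crossbar's centre must be pressed. The marker slides stiffly on the post: do not bump it.
- flip_mid (a point): bystander: a shorter, thicker folded handset, 84 x 46 x 22 mm, loose on the table; the point is its centre.
- screwdriver: bystander: a screwdriver 160 mm long lying on the table; origin at its middle, on the underside.
- mouse: bystander: a round black computer mouse, 62 mm across, 35 mm high; origin under its centre.
- tray: bystander: a small white screw tray, 90 x 60 x 18 mm; origin under its centre.
- meter: bystander: a yellow multimeter lying flat, 170 x 85 x 48 mm; origin under its centre.
Mind the look-alikes: they are no part of the job. Leave any pink, red or yellow look-alike of the part that bears handset_mid alone.

How it is judged:
On the way, in this order (a step that is already met when the one before it is completed fails the run):
1. the slab handset lies seated in the nest, let go, with the lever still up (horizontal distance between handset_mid and nest below 0.006 m and z of handset_mid in the frame of nest between 0.006 and 0.0125 m and angle between the x axis of handset_mid and the x axis of nest, either way round below 0.09 rad and angle between handset_mid's own z axis and vertical below 0.06 rad and contact force between the fingers and handset below 0.2 N and value of joint lever below 0.05 rad), for 0.2 s.
2. the lever is held with its crossbar level with the marker (within 5 mm) (z of lever_bar in the frame of mark between -0.005 and 0.005 m and contact force between any of the fingers, the arm and lever above 1.5 N and velocity of joint lever between -0.1 and 0.1 rad/s), for 0.5 s.
At the end, for the whole second after the job is handed in: Handset flat in the nest, keypad up (centre within 6 mm of the middle and 3.5 mm of seated height, within 5 degrees), untouched by the fingers; the arm holds the lever still, pushing at least 1.5 N, its crossbar centre within 5 mm of the marker's height (all of step 2 and horizontal distance between handset_mid and nest below 0.006 m and z of handset_mid in the frame of nest between 0.006 and 0.0125 m and angle between the x axis of handset_mid and the x axis of nest, either way round below 0.09 rad and angle between handset_mid's own z axis and vertical below 0.06 rad and contact force between the fingers and handset below 0.2 N); the arm keeps its last pose, push and grip.
It fails at once if the lever run down to its bottom stop (beyond 0.40 rad) (value of joint lever above 0.4 rad).
It fails at once if the marker shifted by more than 3 mm (distance of mark from where it was at the start of the episode above 0.003 m).
It fails at once if a bystander moved by more than 20 mm (distance of any of flip_mid, screwdriver, mouse, tray, meter from where it was at the start of the episode above 0.02 m).
It also fails if it takes over 45 s, if anything falls off the work surface, if the arm or the gripper's body presses on something with over 40 N, if the wrist force passes 120 N, or if a joint passes its speed limit or range.

ROBOT

A 7-joint arm with a two-finger parallel gripper is mounted at the origin on the work surface. World frame = base frame: x ahead of the robot, y to its left, z up, the work surface at z = 0. Lengths are in m, angles in rad, forces in N, time in s.
With the tool pointing down it reaches from about 0.425 to 0.95 m from the base axis. Payload 4.7 kg.
Tool frame: the origin (TCP) lies between the finger pads; the fingertips stand 25 mm ahead of it and the grasp point (between the pads) lies 6 mm ahead of it; z points along the fingers, y is the line along which they close (so a half turn about z gives the same grasp; the last joint's range is limited). The gripper opens to 85 mm and grips with 20 to 120 N. Pads are 22 mm wide; open, the fingers measure 114 mm over their backs; the gripper's body (76 mm by 85 mm) begins 54 mm behind the grasp point. The pads swing forward as they close: fully open they stand 13 mm farther back than shut.
Start: joints at [1.243, 0.469, -0.049, 1.532, 0.024, 1.141, -0.082], TCP at [0.199, -0.645, 0.256] pointing down, gripper open.
Joint ranges: [-2.59, 2.59], [-0.33, 1.99], [-1.39, 1.29], [0.1, 2.45], [-1.04, 4.18], [0.21, 1.99], [-2.66, 2.66]. Speed limits (rad/s): [2.57, 2.57, 3.14, 3.14, 3.14, 3.14, 3.14].

INTERFACE

Orientations are given as a 3x3 rotation matrix whose columns are the frame's x, y, z axes.
In Python, from rig import * gives the robot as it stands. Calls block until the motion is done:
- movep(position, orientation): joint-space move of the TCP to a pose.
- move_l(position, attitude=None, feed=0.15, until_force=None): straight line of the TCP; attitude=None keeps the orientation; feed is the mean speed in m/s. With until_force (N) it stops when the force on the tool has changed by that much, and returns True; else False.
- move_joints(angles): joint-space move.
- command_gripper(opening, newtons=None): finger opening in m; newtons is the grip in N (None keeps the last); returns when the fingers have stopped.
- sleep(seconds).
- inverse_kinematics(position, orientation): joint angles nearest the present ones, or None.
- sense(): the state.
- camera(name): name is "scene" or "top" or "wrist"; returns (picture, depth): 400x640x3 uint8, red, green, blue; 400x640 float32, m along the optical axis (not along the pixel's ray), 0 where there is no reading.
- camera_params(name): a dict with "K" (3x3 intrinsics, pixels), "dist" ([k1, k2, p1, p2, k3] as OpenCV has them; the pictures are not rectified), "position" and "rotation" of the camera in the world; the wrist camera has in their place "tool_from_camera" (4x4, takes a point from camera to tool coordinates, whose origin is the TCP and whose axes are the flange's). Camera axes: x right, y down, z forward; pixel columns grow to the right and rows downward; lengths in m; the calibration is good to about 2 mm. A picture is of the moment at which its call begins: read the wrist's pose just before it. camera_params takes no time and is no camera call.
A pose or a line that the arm cannot do raises Unreachable and nothing moves.
- finish_job(): hands the job in; it is judged then, once.
The state is a dict: "time_s": time; "joint_pos": joint angles; "qd": joint speeds; "joint_efforts": joint torques, N m; "position": TCP position; "tcp_rot": TCP orientation; "wrist_force": force on the tool from outside, world axes, zero at the start; "ft_torque": the same for the moment, N m; "finger_gap": finger opening in m; "gripper_force": force on a finger pad.
Only numpy, scipy, OpenCV 4.12 (cv2) and the standard library are available. Lean on these libraries where they do the work, as an engineer would, in place of code of your own. Each camera call takes 0.05 s, during which the arm holds its last target. There are 200 camera calls.

## Working session

There is one attempt and no reset: what is moved stays moved. The work goes in short steps, each a Python script; the robot and the scene stay as the last script left them, time stands still between calls to the robot, and variables do not carry over. Pictures are saved under pics/ and viewed, at most 10 in all, crops included, and the job is handed in when it is done.

```bash
mkdir -p pics; ls; python3 - <<'E'
from rig import *
import cv2, numpy as np
for n in ("scene","top"):
    p,d=camera(n); cv2.imwrite(f"pics/{n}0.png",p[:,:,::-1]); np.savez(f"{n}0.npz",p=p,d=d)
    c=camera_params(n); print(n,{k:np.round(v,4).tolist() for k,v in c.items()})
c=camera_params("wrist");print({k:np.round(v,4).tolist() for k,v in c.items()})
print(sense()["time_s"])
E
```

```text
pics
scene {'K': [[421.6482, 0.0, 324.5799], [0.0, 421.6482, 199.6973], [0.0, 0.0, 1.0]], 'dist': [-0.001, 0.0, 0.0, 0.0, 0.0], 'position': [1.1799, 0.8277, 1.0537], 'rotation': [[-0.8083, 0.3995, -0.4325], [0.5886, 0.5345, -0.6065], [-0.0111, -0.7448, -0.6672]]}
top {'K': [[436.841, 0.0, 313.7151], [0.0, 436.841, 201.3743], [0.0, 0.0, 1.0]], 'dist': [-0.0906, 0.0, 0.0, 0.0, 0.0], 'position': [0.4508, -0.0442, 1.3823], 'rotation': [[0.028, -0.9964, 0.0796], [-0.9994, -0.0264, 0.0212], [-0.019, -0.0801, -0.9966]]}
{'K': [[299.6628, 0.0, 326.501], [0.0, 299.6628, 197.7124], [0.0, 0.0, 1.0]], 'dist': [-0.0017, 0.0, 0.0, 0.0, 0.0], 'tool_from_camera': [[-0.0007, -0.9559, -0.2937, 0.0744], [1.0, -0.0006, -0.0006, -0.0003], [0.0004, -0.2937, 0.9559, -0.1179], [0.0, 0.0, 0.0, 1.0]]}
0.1
```

View pics/top0.png

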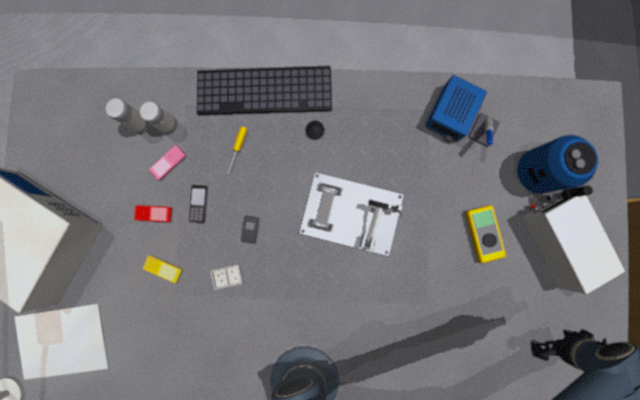

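View pics/scene0.png

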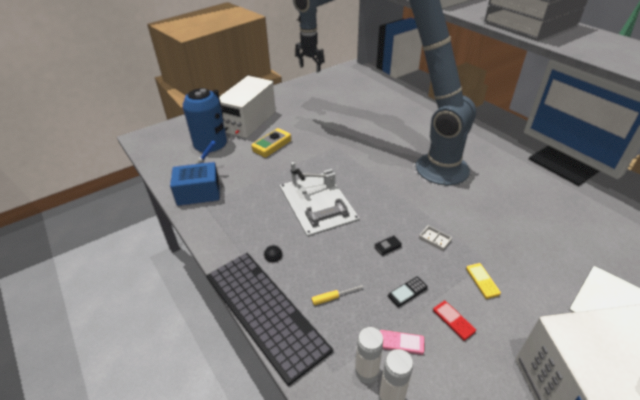

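The top view shows the black slab at about (198,204), the folded handset at (250,229) and the fixture plate at about (352,214). The nest is on the plate's left at (324,206), the black crossbar at about (378,205) and the post at about (398,208). The scene view agrees.

```bash
cat > h.py <<'E'
import numpy as np, cv2
from rig import *
def cam(n, s=None):
    c=camera_params(n); K,D=np.array(c["K"]),np.array(c["dist"],float)
    if n=="wrist":
        T=np.array(c["tool_from_camera"]); R=np.array(s["tcp_rot"]); P=np.array(s["position"])
        return K,D,P+R@T[:3,3],R@T[:3,:3]
    return K,D,np.array(c["position"]),np.array(c["rotation"])
def ray(C,px):
    K,D,p,R=C; u=cv2.undistortPoints(np.array(px,float).reshape(-1,1,2),K,D).reshape(-1,2)
    return p,(R@np.c_[u,np.ones(len(u))].T).T
def onplane(C,px,z):
    p,d=ray(C,px); return p+d*((z-p[2])/d[:,2])[:,None]
def proj(C,X):
    K,D,p,R=C; return cv2.projectPoints((np.atleast_2d(X)-p)@R,np.zeros(3),np.zeros(3),K,D)[0].reshape(-1,2)
def tri(C1,a,C2,b):
    p,d=ray(C1,a); q,e=ray(C2,b); out=[]
    for u,v in zip(d,e):
        s,t=np.linalg.lstsq(np.c_[u,-v],q-p,rcond=None)[0]; out.append(np.r_[(p+s*u+q+t*v)/2,np.linalg.norm(p+s*u-q-t*v)])
    return np.array(out)
def down(a):  # tool down, tool x axis at yaw a
    c,s=np.cos(a),np.sin(a); return np.array([[c,s,0],[s,-c,0],[0,0,-1.]])
def blobs(m,amin):
    cs,_=cv2.findContours(m.astype(np.uint8),cv2.RETR_EXTERNAL,cv2.CHAIN_APPROX_NONE)
    return [c.reshape(-1,2) for c in cs if cv2.contourArea(c)>amin]
def rect(C,c,z):
    w=onplane(C,c,z)[:,:2]; (x,y),wh,a=cv2.minAreaRect((w*1000).astype(np.float32))
    a=np.radians(a); 
    if wh[0]<wh[1]: wh=wh[::-1]; a+=np.pi/2
    a=(a+np.pi/2)%np.pi-np.pi/2
    return np.r_[x/1000,y/1000],np.array(wh),a
def shot(n,f):
    s=sense(); p,d=camera(n); cv2.imwrite(f"pics/{f}.png",p[:,:,::-1]); np.savez(f"{f}.npz",p=p,d=d,R=s["tcp_rot"],P=s["position"])
    return p,d,cam(n,s)
E
python3 - <<'E'
from h import *
z=np.load("top0.npz");p=z["p"];C=cam("top")
g=cv2.cvtColor(p,cv2.COLOR_RGB2GRAY).astype(int); hsv=cv2.cvtColor(p,cv2.COLOR_RGB2HSV)
print("bg",g[204,270],"slab",g[184:225,198], "plate",g[230,340])
m=g>190
for c in blobs(m,800): print("plate",c.mean(0),rect(C,c,.012))
m=(g<75); m[:150]=0; m[260:]=0; m[:,:170]=0; m[:,300:]=0
m=cv2.morphologyEx(m.astype(np.uint8),cv2.MORPH_CLOSE,np.ones((9,9)))
for c in blobs(m,100): print("dark",c.mean(0),rect(C,c,.018))
s=sense();print(np.round(s["tcp_rot"],3))
E
```

```text
bg 124 slab [111  74  39  54 106 159 179 177 178 176 175 176 174 175 172 168 170 172
 175 168 150 108  72  75  84  93  86  87  91  88  85  90  87  80  84  88
  73  58  58  90 113] plate 218
plate [ 60.58947368 341.76491228] (array([0.08171552, 0.79653613]), array([296.02536011, 206.29711914]), np.float64(-1.3715612841939473))
plate [585.10526316 243.04385965] (array([ 0.45079626, -0.89081812]), array([285.65020752, 150.64677429]), np.float64(0.5004314712225089))
plate [ 22.36643836 242.60958904] (array([0.38865491, 0.99756653]), array([340.01419067, 297.66995239]), np.float64(-0.4924242113519952))
plate [349.50479233 206.69968051] (array([ 0.52460486, -0.13600674]), array([289.32067871, 196.20085144]), np.float64(1.3502667479862147))
dark [249.84722222 229.48611111] (array([0.46635776, 0.18243562]), array([78.72073364, 44.18680573]), np.float64(-0.1041154838683207))
[[ 0.956  0.294 -0.001]
 [ 0.294 -0.956  0.002]
 [-0.    -0.002 -1.   ]]
```

```bash
python3 - <<'E'
from h import *
C=cam("top"); print("slab rough",onplane(C,[[198,204]],.018))
a=-0.22; R=down(a); O=np.array([.527,-.126]); ex=R[:2,0]; ey=np.array([-ex[1],ex[0]])
pt=lambda x,y,z: [*(O+x*ex+y*ey),z]
movep(pt(-.02,-.05,.21),R); p1,_,_=shot("wrist","fB"); print(sense()["time_s"])
move_l(pt(-.02,.065,.21),feed=.25); p2,_,_=shot("wrist","fA"); print(sense()["time_s"])
sl=onplane(C,[[198,204]],.018)[0]
movep([sl[0]+.0,sl[1],.2],down(0.)); p3,_,_=shot("wrist","sA"); print(sense()["time_s"])
cv2.imwrite("pics/j.png",cv2.resize(np.vstack([p1,p2])[:,:,::-1],None,fx=.75,fy=.75,interpolation=cv2.INTER_AREA))
E
```

```text
slab rough [[0.54165025 0.35119698 0.018     ]]
2.175
2.8333
4.4
```

View pics/fB.png

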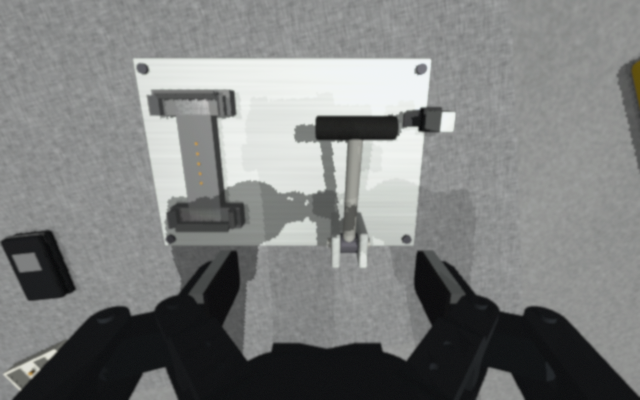

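View pics/fA.png

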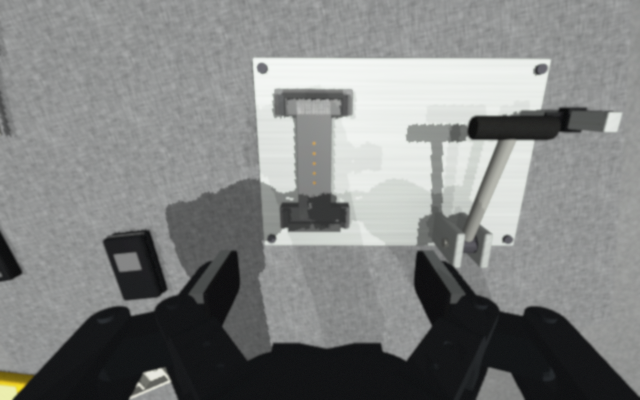

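View pics/sA.png

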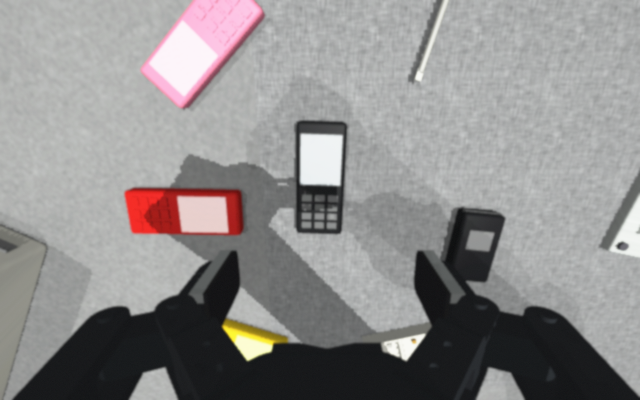

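fB and fA show the fixture clearly. The nest's orange dots run along its middle at (196–201, 143–184) in fB and at (314, 143–184) in fA. The crossbar spans (316–398, 128) in fB, and the marker pointer is near (401–420, 120). sA shows the slab with corners at about (297,122), (346,122), (342,234) and (296,234), keypad up, with the folded handset apart at (475,244). Next I'll zoom in on the pointer and take a second slab view.

```bash
python3 - <<'E'
from h import *
P=sense()["position"]; move_l([P[0]+.0,P[1]-.06,.17],feed=.25); shot("wrist","sB"); print(sense()["time_s"])
def slab(f,x0,x1,y0,y1):
    z=np.load(f+".npz");C=cam("wrist",dict(tcp_rot=z["R"],position=z["P"]));g=cv2.cvtColor(z["p"],cv2.COLOR_RGB2GRAY)
    m=np.zeros_like(g); m[y0:y1,x0:x1]=(g[y0:y1,x0:x1]<62); m=cv2.morphologyEx(m,cv2.MORPH_CLOSE,np.ones((9,9)))
    b=max(blobs(m,500),key=len); 
    w=np.zeros_like(g); cv2.fillPoly(w,[b],1); w=cv2.erode(w,np.ones((7,7)))*(g>150)
    wb=max(blobs(w,200),key=len); box=cv2.boxPoints(cv2.minAreaRect(wb)); box=box[np.argsort(np.arctan2(*(box-box.mean(0)).T))]
    print(f,"contour bbox",b.min(0),b.max(0),"win",np.round(box.mean(0),1)); print(rect(C,b,.018)); return C,box,z
C1,b1,_=slab("sA",280,365,105,245)
C2,b2,_=slab("sB",165,300,90,260) 
print("window corners",np.round(tri(C1,b1,C2,b2),4))
# orange dots
Cs=[];D=[];S=[]
for f,xs in (("fB",(180,215)),("fA",(300,330))):
    z=np.load(f+".npz");C=cam("wrist",dict(tcp_rot=z["R"],position=z["P"]));h=cv2.cvtColor(z["p"],cv2.COLOR_RGB2HSV)
    m=(h[...,1]>60)&(h[...,0]<25); m[:, :xs[0]]=0;m[:,xs[1]:]=0;m[:130]=0;m[200:]=0
    n,l,st,c=cv2.connectedComponentsWithStats(m.astype(np.uint8)); c=c[1:][np.argsort(c[1:,1])]; print(f,np.round(c,1).tolist()); Cs.append(C)
    ys,xs_=np.where(m); D.append([xs_.mean(),ys.mean()]); 
print("dots",tri(Cs[0],D[0:1],Cs[1],D[1:2]))
A=np.load("fB.npz")["p"][100:145,295:465]; B=np.load("fA.npz")["p"][100:145,455:625]
S=np.load("scene0.npz")["p"][150:240,270:370]
v=np.vstack([cv2.resize(A,None,fx=4.5,fy=4.5,interpolation=cv2.INTER_CUBIC),cv2.resize(B,None,fx=4.5,fy=4.5,interpolation=cv2.INTER_CUBIC)])
cv2.imwrite("pics/zoom.png",v[:,:,::-1])
E
```

```text
4.875
sA contour bbox [296 121] [345 232] win [321.  159.5]
(array([0.54441534, 0.35611505]), array([116.38546753,  48.30991364]), np.float64(-0.0373332574251668))Traceback (most recent call last):
  File "<stdin>", line 11, in <module>
  File "<stdin>", line 8, in slab
ValueError: max() iterable argument is empty
```

View pics/sB.png

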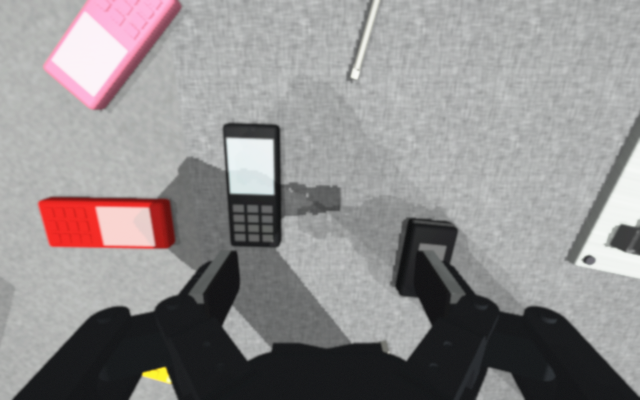

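sB shows the slab at columns 223–281 and rows 123–247, with its window at (226–274, 138–195).

```bash
python3 - <<'E'
from h import *
def slab(f,r,w):
    z=np.load(f+".npz");C=cam("wrist",dict(tcp_rot=z["R"],position=z["P"]));g=cv2.cvtColor(z["p"],cv2.COLOR_RGB2GRAY)
    x0,x1,y0,y1=r; m=np.zeros_like(g); m[y0:y1,x0:x1]=(g[y0:y1,x0:x1]<70); x0,x1,y0,y1=w; W=np.zeros_like(g); W[y0:y1,x0:x1]=(g[y0:y1,x0:x1]>130)
    m=cv2.morphologyEx(m|W,cv2.MORPH_CLOSE,np.ones((5,5)))
    b=max(blobs(m,500),key=len); wb=max(blobs(W,200),key=len); box=cv2.boxPoints(cv2.minAreaRect(wb)); box=box[np.argsort(np.arctan2(*(box-box.mean(0)).T))]
    print(f,"bbox",b.min(0),b.max(0),rect(C,b,.018)); return C,box
C1,b1=slab("sA",(285,360,110,245),(298,345,128,190))
C2,b2=slab("sB",(212,295,113,249),(225,277,133,199)) 
print("window corners",np.round(tri(C1,b1,C2,b2),4).tolist())
Cs=[];D=[]
for f,xs in (("fB",(180,215)),("fA",(300,330))):
    z=np.load(f+".npz");C=cam("wrist",dict(tcp_rot=z["R"],position=z["P"]));h=cv2.cvtColor(z["p"],cv2.COLOR_RGB2HSV)
    m=(h[...,1]>45)&(h[...,0]<25); m[:, :xs[0]]=0;m[:,xs[1]:]=0;m[:130]=0;m[200:]=0
    n,l,st,c=cv2.connectedComponentsWithStats(m.astype(np.uint8)); print(f,np.round(c[1:],1).tolist()); Cs.append(C)
    ys,xs_=np.where(m); D.append([xs_.mean(),ys.mean()])
print("dots",D,tri(Cs[0],D[0:1],Cs[1],D[1:2]))
# plate corners via screws
for f,sc in (("fB",[(142,69),(420,69),(406,239),(171,239)]),("fA",[(262,69),(541,69),(507,239),(271,239)])):
    z=np.load(f+".npz");g=cv2.cvtColor(z["p"],cv2.COLOR_RGB2GRAY);o=[]
    for x,y in sc:
        q=g[y-9:y+10,x-9:x+10]<120; n,l,st,c=cv2.connectedComponentsWithStats(q.astype(np.uint8)); i=1+np.argmin(np.linalg.norm(c[1:]-9,axis=1)); o.append(c[i]+[x-9,y-9])
    D.append(o); print(f,np.round(o,1).tolist())
print("screws",np.round(tri(Cs[0],D[2],Cs[1],D[3]),4).tolist())
A=np.load("fB.npz")["p"][100:145,295:465]; B=np.load("fA.npz")["p"][100:145,455:625]
v=np.vstack([cv2.resize(A,None,fx=4.5,fy=4.5,interpolation=cv2.INTER_CUBIC),cv2.resize(B,None,fx=4.5,fy=4.5,interpolation=cv2.INTER_CUBIC)])
cv2.imwrite("pics/zoom.png",v[:,:,::-1])
E
```

```text
sA bbox [296 121] [346 232] (array([0.5443877 , 0.35607642]), array([116.83345795,  48.77560043]), np.float64(-0.03749943867718741))
sB bbox [224 124] [281 246] (array([0.54392865, 0.35435016]), array([118.34159088,  50.82065201]), np.float64(-0.03855471625913154))
window corners [[0.5919, 0.3746, 0.0204, 0.0001], [0.5438, 0.3748, 0.035, 0.0007], [0.5421, 0.3336, 0.0297, 0.0005], [0.5912, 0.3334, 0.0148, 0.0]]
fB [[195.5, 143.3], [197.2, 153.5], [198.3, 163.5], [199.5, 173.3], [200.6, 182.6]]
fA [[313.5, 143.0], [313.5, 153.3], [313.8, 163.2], [313.8, 172.8], [314.0, 182.5]]
dots [[np.float64(198.19117647058823), np.float64(163.08823529411765)], [np.float64(313.703125), np.float64(161.25)]] [[ 0.54452973 -0.0506043   0.03150321  0.00138186]]
fB [[142.4, 68.3], [419.7, 69.2], [405.9, 238.6], [172.5, 240.7]]
fA [[262.0, 67.9], [540.0, 68.9], [506.8, 238.7], [270.9, 237.4]]
screws [[0.6419, -0.0218, 0.0149, 0.0003], [0.5821, -0.2824, 0.0164, 0.0002], [0.4071, -0.2442, 0.0143, 0.0003], [0.463, 0.0213, 0.0069, 0.0034]]
```

View pics/zoom.png

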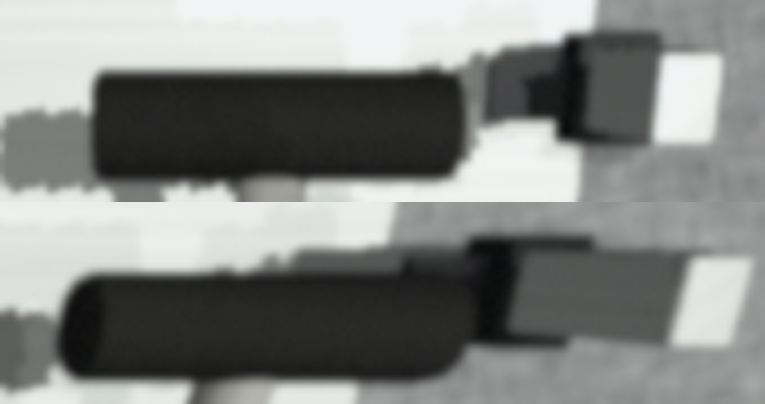

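The zoom shows the black bar, the slider on the post (post top is the white patch), and the pointer between them. The measurements agree with the given sizes:
- **Slab:** top at about 18 mm, centre (0.544, 0.355), 118 x 50 mm.
- **Nest:** dots at z = 31.5 mm, (0.5445, -0.0506). The screws predict (0.543, -0.050).

I'll pick up the slab now.

```bash
python3 - <<'E'
from h import *
S=[.5442,.3552]; R=down(-.038)
movep([*S,.10],R); print(sense()["time_s"])
print(move_l([*S,.025],feed=.1,until_force=8)); 
command_gripper(.03,35); s=sense(); print(s["position"],s["finger_gap"],s["gripper_force"],s["wrist_force"])
move_l([*S,.15],feed=.2); s=sense(); print(s["time_s"],s["finger_gap"],s["gripper_force"])
Rn=down(-.221); movep([.544,-.0504,.15],Rn)
p,d,C=shot("wrist","hold"); s=sense(); print(s["time_s"],s["position"],s["finger_gap"])
E
```

```text
5.35
False
[0.54461214 0.35563468 0.02582066] 0.04877910393178848 38.30360233783722 [ 0.02242505 -0.56765872  3.91839203]
7.45 0.04935799240101423 37.7380245923996
9.0 [ 0.5444905  -0.04846517  0.15006176] 0.049024968741923566
```

View pics/hold.png

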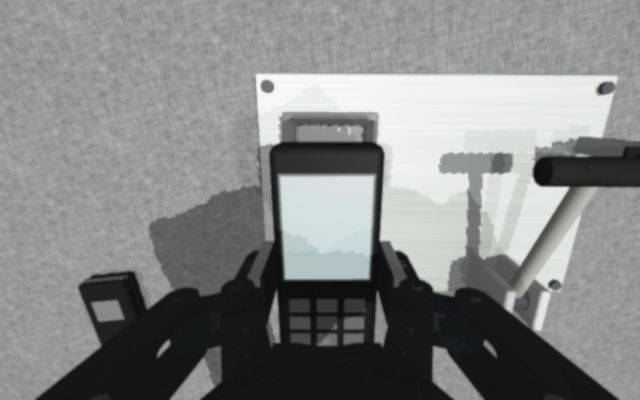

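The slab is held level and straight, with its far edge at row 143, columns 272–384. The nest lies beneath it. I'll check how it sits in the hand, then lower it.

```bash
python3 - <<'E'
from h import *
z=np.load("hold.npz");s=dict(tcp_rot=z["R"],position=z["P"]);C=cam("wrist",s)
q=onplane(C,[[273,150],[384,150],[327,143.5]],z["P"][2]-.0085); print(np.round((q-z["P"])@z["R"],4)); print(np.round(z["R"],3).tolist())
c=[]
for f,d in (("fB",[198.3,163.5]),("fA",[313.8,163.2])):
    w=np.load(f+".npz"); c.append((cam("wrist",dict(tcp_rot=w["R"],position=w["P"])),[d]))
print("dot3",tri(*c[0],*c[1])); s=sense(); print(s["position"],s["wrist_force"])
E
```

```text
[[ 0.0565 -0.0226  0.0085]
 [ 0.0564  0.0241  0.0085]
 [ 0.0592  0.0001  0.0085]]
[[0.976, -0.217, 0.001], [-0.217, -0.976, 0.001], [0.0, -0.001, -1.0]]
dot3 [[ 5.43307539e-01 -5.05560848e-02  3.16506686e-02  1.44052753e-04]]
[ 0.5444905  -0.04846517  0.15006176] [ 0.53745981  0.02120157 -1.61037668]
```

```bash
python3 - <<'E'
from h import *
N=np.array([.5438,-.0505]); 
move_l([*N,.075],feed=.15); sleep(.3); s=sense(); print(s["position"],s["time_s"])
N2=2*N-s["position"][:2]; 
if np.linalg.norm(N2-N)>.004: N2=N
r=move_l([*N2,.0565],feed=.04,until_force=10); s=sense(); print(r,s["position"],s["wrist_force"],s["time_s"])
shot("wrist","low")
E
```

```text
[ 0.54431703 -0.05058146  0.07582765] 9.95
True [ 0.54271707 -0.05048791  0.05577015] [ 0.07557077 -0.39510212  4.54456967] 10.4583
```

The slab met resistance at TCP z = 0.0558, which is pick height plus 30 mm, so it is on the nest floor. I'll release and check.

```bash
python3 - <<'E'
from h import *
command_gripper(.066); sleep(.3); s=sense(); P=np.array(s["position"]); print(s["finger_gap"],s["gripper_force"],P)
move_l([P[0],P[1],.20],feed=.2); sleep(.3)
p,d,C=shot("wrist","seat"); s=sense(); print(s["time_s"],s["position"])
g=cv2.cvtColor(p,cv2.COLOR_RGB2GRAY)
# oblique look at the marker: tool x along -fixture y (camera on that side of... ), from the lever's +x side
E
```

```text
0.06595902145370562 0.0 [ 0.54202927 -0.05060021  0.05532539]
12.3417 [ 0.54175842 -0.05052701  0.19928766]
```

View pics/seat.png

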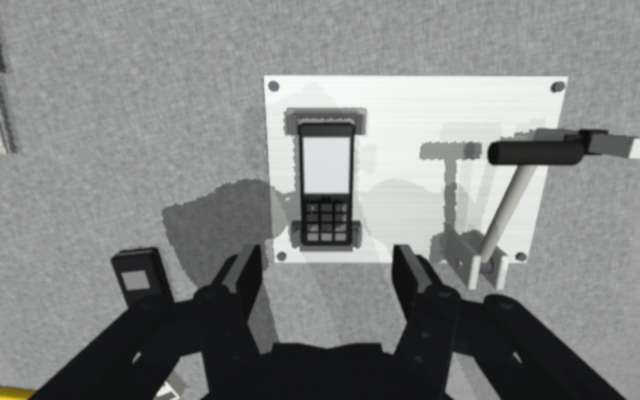

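The slab is seated in the nest, clear of the end walls and straight. I have one view left, so I'll take oblique pictures of the marker and show the best crops together.

```bash
cat >> h.py <<'E'
A=-.221; EX=np.array([np.cos(A),np.sin(A),0]); EY=np.array([-EX[1],EX[0],0]); EZ=np.array([0,0,1.])
N0=np.array([.5437,-.0505,0]); O=N0-.075*EY
F=lambda x,y,z: O+x*EX+y*EY+z*EZ
E
python3 - <<'E'
from h import *
T=np.array(camera_params("wrist")["tool_from_camera"]); off=T[:3,3]; tc=np.arctan2(.2937,.9559)
def look(pt,el,dist):  # camera on fixture +x side, looking down at elevation el
    t=np.pi/2-el-tc  # tool tilt
    z=-np.sin(t)*EX-np.cos(t)*EZ; x=np.cos(t)*EX-np.sin(t)*EZ; R=np.c_[x,np.cross(z,x),z]
    cam_=pt+dist*(np.cos(el)*EX+np.sin(el)*EZ); return cam_-R@off,R
M=F(.043,-.105,.075)
for f,el,dist in (("m1",np.radians(42),.27),("m2",np.radians(62),.25)):
    P,R=look(M,el,dist); print(P, inverse_kinematics(P,R) is not None)
    try: movep(P,R)
    except Unreachable as e: print(e); continue
    sleep(.3); p,d,C=shot("wrist",f); print(sense()["time_s"])
    print(f,{k:np.round(proj(C,F(*v))[0],1).tolist() for k,v in dict(t64=(.045,-.1165,.064),t84=(.045,-.1165,.084),bar=(.04,-.105,.1),bar2=(.04,-.045,.1),top=(.045,-.138,.112)).items()})
def crop(f,x,y,w,h,k): return cv2.resize(np.load(f+".npz")["p"][y:y+h,x:x+w],(w*k,h*k),interpolation=cv2.INTER_CUBIC)
v=np.hstack([crop("m1",260,140,130,100,3),crop("m2",260,140,130,100,3)])
v=np.vstack([v,np.hstack([crop("m1",320,150,65,50,6),crop("fB",385,95,65,50,6)])])
cv2.imwrite("pics/m.png",v[:,:,::-1]); print(v.shape)
E
```

```text
[ 0.62064184 -0.25232626  0.19267875] True
13.5583
m1 {'t64': [340.3, 186.4], 't84': [341.0, 202.8], 'bar': [328.0, 220.7], 'bar2': [257.7, 220.7], 'top': [368.5, 228.7]}
[ 0.56772092 -0.24043654  0.19402312] True
14.4333
m2 {'t64': [340.4, 190.7], 't84': [341.4, 201.9], 'bar': [327.1, 217.7], 'bar2': [248.6, 217.7], 'top': [372.9, 220.6]}
(600, 780, 3)
```

```bash
python3 - <<'E'
from h import *
def crop(f,x,y,w,h,k): 
    v=cv2.resize(np.load(f+".npz")["p"][y:y+h,x:x+w],(w*k,h*k),interpolation=cv2.INTER_CUBIC)
    for i in range(0,w,10): v[:4 if (x+i)%50 else 10,i*k]=(255,0,0)
    for i in range(0,h,10): v[i*k,:4 if (y+i)%50 else 10]=(255,0,0)
    return v
v=np.vstack([np.hstack([crop("m1",310,170,80,60,5),crop("m2",310,170,80,60,5)]),np.hstack([crop("m1",230,140,160,120,2)[:240,:320],crop("fB",380,100,80,48,5),np.zeros((240,80,3),np.uint8)])])
cv2.imwrite("pics/m.png",v[:,:,::-1]); print(v.shape)
E
```

```text
(540, 800, 3)
```

View pics/m.png

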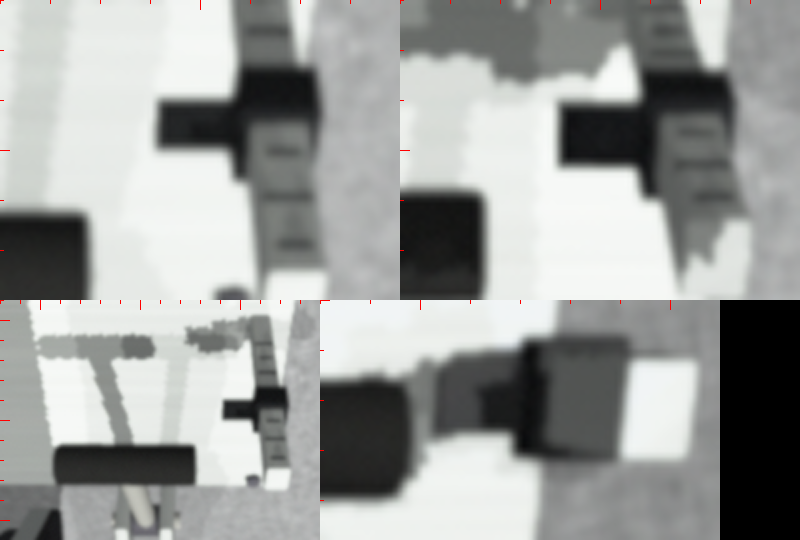

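m1 shows the pointer silhouette with its tip at (341.4, 190–200). In m2 the tip is at (341.8, 190–203). The bar end is at column 327.6 in m1, and the post top at about (367.5, 229). Next I'll triangulate and cross-check with depth.

```bash
python3 - <<'E'
from h import *
L={}
for f in ("m1","m2","fB"):
    w=np.load(f+".npz"); L[f]=(cam("wrist",dict(tcp_rot=w["R"],position=w["P"])),w["d"])
fx=lambda X:np.round([(X-O)@EX*1e3,(X-O)@EY*1e3,X[2]*1e3],1).tolist()
t=tri(L["m1"][0],[[341.4,195]],L["m2"][0],[[341.8,196.5]])[0]; print("tip tri",fx(t[:3]),t[3])
def depthpt(f,px):
    C,d=L[f]; K,D,p,R=C; u,v=np.round(px).astype(int); z=d[v,u]; _,r=ray(C,[px]); return fx(p+r[0]*z)
for f,pxs in dict(m1=[(345,195),(350,195),(345,192),(345,198),(320,222),(310,222),(340,170)],m2=[(346,196),(352,196),(345,193),(345,200),(320,220)],fB=[(414,121),(417,121),(390,128),(360,128)]).items():
    for q in pxs: print(f,q,depthpt(f,q))
for z in (64,70,74,78,84): print(z,[np.round(proj(L[f][0],F(.045,-.1165,z/1e3))[0],1).tolist() for f in L])
E
```

```text
tip tri [45.0, -117.2, 74.7] 3.789166983777135e-05
m1 (345, 195) [43.9, -120.5, 73.7]
m1 (350, 195) [45.0, -124.9, 74.7]
m1 (345, 192) [50.0, -120.1, 75.7]
m1 (345, 198) [39.7, -120.7, 73.6]
m1 (320, 222) [45.5, -98.4, 105.6]
m1 (310, 222) [46.0, -90.2, 106.0]
m1 (340, 170) [18.7, -118.7, 13.2]
m2 (346, 196) [45.3, -120.7, 74.5]
m2 (352, 196) [45.2, -125.7, 74.3]
m2 (345, 193) [48.1, -119.8, 74.4]
m2 (345, 200) [42.1, -119.9, 75.6]
m2 (320, 220) [43.0, -99.8, 108.0]
fB (414, 121) [42.6, -125.2, 74.3]
fB (417, 121) [42.6, -127.7, 74.1]
fB (390, 128) [39.5, -98.5, 109.9]
fB (360, 128) [39.5, -77.2, 109.2]
64 [[340.3, 186.4], [340.4, 190.7], [400.7, 117.5]]
70 [[340.5, 191.2], [340.7, 193.9], [402.4, 117.8]]
74 [[340.6, 194.4], [340.9, 196.1], [403.6, 118.0]]
78 [[340.8, 197.7], [341.1, 198.3], [404.8, 118.2]]
84 [[341.0, 202.8], [341.4, 201.9], [406.7, 118.5]]
```

The marker tip is at fixture (45, -117) and z ≈ 74.5 mm, which matches the text and the depth readings. Now I'll press the lever.

```bash
python3 - <<'E'
from h import *
R=down(A); y=-.068
movep(F(.040,y,.19),R); command_gripper(0.0,30); sleep(.2)
s=sense(); print(s["time_s"],s["position"],s["finger_gap"])
move_l(F(.040,y,.145),feed=.1); sleep(.2)
r=move_l(F(.040,y,.125),feed=.02,until_force=2.0); s=sense(); print(r,s["position"],s["wrist_force"],s["time_s"])
z0=s["position"][2]; np.save("z0.npy",z0)
p,d,C=shot("wrist","c0")
E
```

```text
15.6333 [ 0.55137061 -0.1987801   0.19003821] 0.0002716696909023266
True [ 0.55179749 -0.19885753  0.13300293] [ 0.48119033 -0.8854839   3.32445663] 17.075
```

```bash
python3 - <<'E'
from h import *
y=-.068
def st(): s=sense(); print(s["time_s"],np.round(s["position"],4),"fx x",round(float((s["position"]-O)@EX),4),np.round(s["wrist_force"],2)); return s
move_l(F(.0445,y,.120),feed=.03); sleep(.2); st()
move_l(F(.047,y,.1075),feed=.03); sleep(.5); st()
p,d,C=shot("wrist","c1")
# bar height by depth: bar pixels either side of fingers
K,D,pp,Rc=C; w=[]
for yy in (-.100,-.050,-.047,-.103):
    u=proj(C,F(.047,yy,.083))[0]; a,b=np.round(u).astype(int)
    if 0<=a<640 and 0<=b<400:
        _,r=ray(C,[u]); X=pp+r[0]*d[b,a]; print(yy,u,p[b,a],np.round([(X-O)@EX,(X-O)@EY,X[2]],4))
E
```

```text
17.9333 [ 0.5567 -0.2     0.1202] fx x 0.0454 [ 2.05 -0.04  5.16]
19.0083 [ 0.5599 -0.2007  0.1082] fx x 0.0487 [ 2.49 -1.35  7.4 ]
-0.1 [386.96518475 255.42048809] [20 20 20] [ 0.0473 -0.0999  0.0837]
-0.05 [292.85958356 255.47083828] [17 19 17] [ 0.0466 -0.0499  0.0823]
-0.047 [287.21407451 255.47325204] [20 20 19] [ 0.0469 -0.047   0.0829]
-0.103 [392.61124001 255.41686023] [23 23 22] [ 0.0474 -0.1028  0.0837]
```

The bar top measures 83.2 mm, so the bar centre is at 74.2 mm, level with the marker at about 74.5 mm. It is steady with about 7.4 N of push. Handing in.

```bash
python3 - <<'E'
from h import *
sleep(.5); s=sense(); print(s["position"],s["wrist_force"],s["time_s"]); print(finish_job())
E
```

```text
[ 0.55989901 -0.20071429  0.10826591] [ 2.38450875 -0.88663769  6.968372  ] 19.5583
the job is handed in; nothing more can be done
None
```

The slab handset is seated keypad up in the nest and let go, and the job was handed in at 19.6 s with the arm holding the lever at about 7 N, its bar at about 74.2 mm against the marker's 74.5 mm; no verdict was returned.

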